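Latch the stall's cool box

ROBOT

A 6-joint arm with a two-finger parallel gripper is mounted at the origin on the work surface. World frame = base frame: x ahead of the robot, y to its left, z up, the work surface at z = 0. Lengths are in m, angles in rad, forces in N, time in s.
With the tool pointing down it reaches from about 0.4 to 0.925 m from the base axis. Payload 12.5 kg.
Tool frame: the origin (TCP) lies between the finger pads; the fingertips stand 11 mm ahead of it and the grasp point (between the pads) lies 8 mm behind it (ctrl.tcp_to_tips is the distance from the TCP to the fingertips, in m); z points along the fingers, y is the direction in which the jaws open and shut (so a half turn about z gives the same grasp; the last joint's range is limited). The gripper opens to 95 mm and grips with 3 to 60 N. Pads are 20 mm wide; open, the fingers measure 119 mm over their backs; the gripper's body (75 mm by 180 mm) begins 59 mm behind the grasp point.
Start: joints at [1.079, 0.491, 1.559, -0, 1.092, -0.106], TCP at [0.235, 0.579, 0.19] pointing down, gripper open.
Joint ranges: [-3.1, 3.1], [-0.84, 2.19], [0.05, 2.79], [-1.13, 4.28], [0.06, 2.93], [-2.69, 2.69]. Speed limits (rad/s): [2.22, 2.22, 2.79, 3.14, 3.14, 3.14].

INTERFACE

Orientations are given as [roll, pitch, yaw] about the fixed x, y, z axes, in that order (R = Rz(yaw) Ry(pitch) Rx(roll)).
In Python, from plant import ctrl gives the robot as it stands.
- The arm moves only by the tool send_rows, never from a script. Its argument "plan" is text: rows parted by semicolons, each of 5 numbers parted by spaces: the closure, from -1 (fully open) to 1 (shut), so that 0 is half open, then the shift along the tool's x, y, z in m, then the turn about the tool's z in degrees. A call has 1 to 8 rows; each row shifts and turns the commanded pose from where the row before left it, along the tool's axes as they then stand; what a row does not reach is not made up. A row lasts 1/8 s, in which the tool goes at most 62.5 mm and 10.7 degrees, less where a joint would pass 70% of its speed; a pose out of reach is approached as far as the arm can. A call with a gripper value outside its range is refused whole. The fingers move at their own pace and stop on an object; the grip force is fixed at half the most. Time passes only in rows, so rows that do not move let the fingers close. It gives the time, the measured TCP pose, the force and the opening at its end, in the units of the state.
- ctrl.observe(): the state, without advancing time (a new reading comes with each control period).
- ctrl.get_image(name): name is "scene" or "top" or "wrist"; returns (picture, depth): 420x560x3 uint8, red, green, blue; 420x560 float32, m along the optical axis (not along the pixel's ray), 0 where there is no reading.
- ctrl.camera_params(name): a dict with "vfov" (degrees; the focal length in pixels is half the picture's height over the tangent of half this angle, whatever the lens; pixels are square), "cx", "cy" (the principal point, pixels), "rvec" (rotation vector, rad) and "tvec" (3), from world to camera coordinates, as OpenCV has them. Camera axes: x right, y down, z forward; pixel columns grow to the right and rows downward; lengths in m; the calibration is good to about 2 mm. A picture is of the moment at which its call begins: read the wrist's pose just before it. camera_params takes no time and is no camera call; for the wrist camera it gives the pose at the moment of the call.
- ctrl.close_job(): hands the job in, once; it reports no verdict.
Trained networks look in the newest picture that a camera, given by its name, has taken for a name from the list of things; names that differ only in an ending like _2 or _b are one class to them, and where a whole thing is asked for, a point or a joint stands for the part that bears it (a point fixed in the world has none). Each returns a list of dicts, best first, with "confidence" (0 to 1); they miss things now and then, are a little off and sometimes report something else, mostly with a low value. They report only what shows in the picture. A call takes as long as a camera call.
- ctrl.trace(name, camera): "mask" (420x560 bool, what is visible of it).
- ctrl.mark_of(name, camera): "position" ([x, y, z] in m, in world coordinates, good to about 4 mm: a listed point, or the origin of a listed thing).
The state is a dict: "time_s": time; "joints": joint angles; "dq": joint speeds; "tau": joint torques, N m; "tool_pos": TCP position; "ee_rot": TCP orientation; "force": force on the tool from outside, world axes, zero at the start; "wrist_torque": the same for the moment, N m; "finger_gap": finger opening in m.
Only numpy, scipy, OpenCV 4.12 (cv2) and the standard library are available. Lean on these libraries where they do the work, as an engineer would, in place of code of your own. Each camera call takes 0.05 s, during which the arm holds its last target.

TASK

Latch the cool box shut: swing the latch's wire loop over the keeper on the sliding lid, draw it back gently just until you feel its bar seat under the keeper's nose, without dragging the lid along, and let go of it; then push the lever down past its toggle point until it lies fully home and the lid is drawn tight against its seal. Do not force the latch, and leave the other things on the counter alone.

Things in the scene. Friction and masses are not known exactly. Their poses are not given: they have to be found in the camera images.
- chest: Blue cool box, 340 (x) x 240 (y) x 160 mm high, fixed. Origin: centre of its underside; z up, x level, from the lever end to the lid end (roughly away from the robot). Top at z=160 mm: the half at x<0 is fixed, the half at x>0 is a white sliding lid flush with it. A steel draw latch lies along y=0: lever pivot pin (along y) at x=-30, z=178; its loop reaches to +x, to the keeper on the lid.
- lid: White half lid, 155 x 218 x 28 mm. Slides along the chest's x only, about 5 N friction, up to 10 mm out from its stop. Origin: middle of its near top edge; axes as the chest's. Tight on its seal its origin lies at chest x=3.5, z=160 mm; it starts 2 to 3 mm farther out. It carries the keeper and is pulled along with it.
- keeper_nominal (a point): Point on the lid top, y=0, 50 mm beyond the lid's near edge. Keeper: steel, 24 mm wide (y), a 10 mm thick post whose nose overhangs 2 mm to +x, nose underside 14 mm and top 19 mm above the lid. A seated bar (under the nose, against the post) has its axis above this point, but the keeper, clamped on a slotted strip, really stands up to 8 mm off it to +x or -x: feel (or see) where.
- lever: Lever, a steel plate 30 mm wide, 6 mm thick. Origin on the pivot pin; y along the pin, -x along the plate to its end, 68 mm from the pin. Home: flat, axes as the chest's, plate top 20 mm above the chest top. Opens by turning about +y; upright at 1.57 rad, stop at 2.2. Stays where left (0.05 N m), but a taut hooked loop pulls it open until past the toggle, near 0.25 rad. Closing takes 3 to 12 N near its end.
- lever_tip (a point): Middle of the free end of the lever, on its face that is uppermost when home, 68 mm from the pivot pin.
- loop: The loop: two straight steel arms along its x, 50 mm apart over their outer faces, joined by a cross bar at the end. Origin: on the hinge that joins it to the lever, at (-26.6, 0, -4.7) mm in the lever's frame. Keeps its angle to the lever when left (0.03 N m), so a bar not caught under the nose is lifted off as the lever goes down. Starts raised above the keeper.
- loop_bar (a point): Centre of the loop's cross bar, 8 mm round, along y, 100 mm from the loop's hinge; moving it carries the lever along (3 to 5 N). For the last 30 mm the arms are 8 mm wide, 10 mm high: pinch across both arms here. The bar end is sprung along the arms: stretches up to 20 mm at 3 N/mm. Bar on the lid: axis 5 mm above it; to pass over the nose: over 24 mm.
- block: Round wooden chopping block, 240 mm across, 65 mm high; origin under its centre.
- cleaver: Steel cleaver with a wooden handle lying on the chopping block, 280 mm long, 22 mm high; origin on its underside at the back of its blade.
- bowl: Aluminium bowl, 170 mm across, 60 mm high; origin under its centre.
- tub: Green plastic tub, 160 x 120 x 70 mm; origin under its centre.

How it is judged:
By the outcome, as a careful person would: the job done as asked, in the order asked, and still so for the second after the job is handed in, with the robot touching nothing.
It also fails if it takes over 64 s, if anything falls off the work surface, if the arm or the gripper's body presses on something with over 40 N, if the wrist force passes 120 N, or if a joint passes its speed limit or range.

## Working session

There is one attempt and no reset: what is moved stays moved. The work goes in short steps, Python scripts to look and compute and a tool call to move; the robot and the scene stay as the last step left them, time stands still between calls to the robot, and variables do not carry over. Pictures are saved under pics/ and viewed, and the job is handed in when it is done.

Besides the shell and the picture viewer there is one more tool, called after "Emit:" as name(argument=value, ...), one argument or row to a line, values as JSON. send_rows: Moves the arm, as the interface text tells. Its arguments: {"type":"object","properties":{"plan":{"type":"string"}},"required":["plan"]}

```bash
ls; mkdir -p pics; cat > h.py <<'E'
import numpy as np, cv2
from plant import ctrl
def snap(n,f):
    p=ctrl.camera_params(n); im,d=ctrl.get_image(n)
    cv2.imwrite('pics/'+f,cv2.cvtColor(im,cv2.COLOR_RGB2BGR)); np.savez('pics/'+f+'.npz',im=im,d=d,**{k:np.array(v) for k,v in p.items()})
    return im,d,p
def world(p,d,u,v):
    f=d.shape[0]/2/np.tan(np.radians(float(p['vfov']))/2)
    z=d[int(round(v)),int(round(u))]
    c=np.array([(u-float(p['cx']))/f*z,(v-float(p['cy']))/f*z,z])
    R=cv2.Rodrigues(np.array(p['rvec'],float))[0]
    return R.T@(c-np.array(p['tvec'],float).ravel())
def proj(p,X):
    f=420/2/np.tan(np.radians(float(p['vfov']))/2)
    R=cv2.Rodrigues(np.array(p['rvec'],float))[0]
    c=R@np.array(X)+np.array(p['tvec'],float).ravel()
    return f*c[0]/c[2]+float(p['cx']),f*c[1]/c[2]+float(p['cy'])
def st():
    s=ctrl.observe()
    for k in ('time_s','joints','tool_pos','ee_rot','force','wrist_torque','finger_gap'): print(k,np.round(s[k],4))
E
python3 - <<'E'
from h import *
st()
for n in ('scene','top'):
    snap(n,n+'0.png')
    for t in ('chest','lid','keeper_nominal','lever','lever_tip','loop','loop_bar'):
        for r in ctrl.mark_of(t,n)[:2]: print(n,t,np.round(r['position'],4),round(r['confidence'],2))
E
```

```text
pics
time_s 0.0
joints [ 1.0794  0.4915  1.5595  0.      1.0917 -0.1056]
tool_pos [0.235  0.5788 0.1897]
ee_rot [-3.1405e+00 -1.0000e-04  2.7558e+00]
force [ 0.6965  0.4211 -0.0573]
wrist_torque [-0.0307  0.0333 -0.0026]
finger_gap 0.0952
scene chest [ 6.447e-01 -3.800e-01  6.000e-04] 0.17
scene lid [0.6007 0.027  0.156 ] 0.93
scene keeper_nominal [0.6498 0.0442 0.1567] 0.78
scene lever [0.5696 0.0175 0.1765] 0.92
scene lever [0.5993 0.0278 0.1578] 0.73
scene lever_tip [0.5636 0.0179 0.2445] 0.9
scene lever_tip [ 0.4323 -0.3997  0.0005] 0.27
scene loop [0.5583 0.0198 0.2075] 0.74
scene loop_bar [0.6316 0.0365 0.2759] 0.57
top chest [ 0.5973  0.0296 -0.0012] 0.76
top lid [0.608  0.0319 0.1554] 0.58
top lid [0.4903 0.4665 0.0634] 0.29
top keeper_nominal [0.6466 0.0433 0.164 ] 0.7
top lever [0.5663 0.0209 0.1776] 0.83
top loop [0.5586 0.0201 0.2036] 0.54
top loop_bar [0.6322 0.0353 0.2754] 0.54
top loop_bar [0.5696 0.0186 0.1777] 0.34
```

View pics/scene0.png

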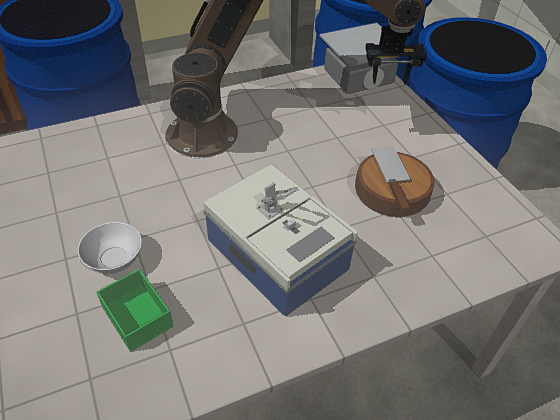

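View pics/top0.png

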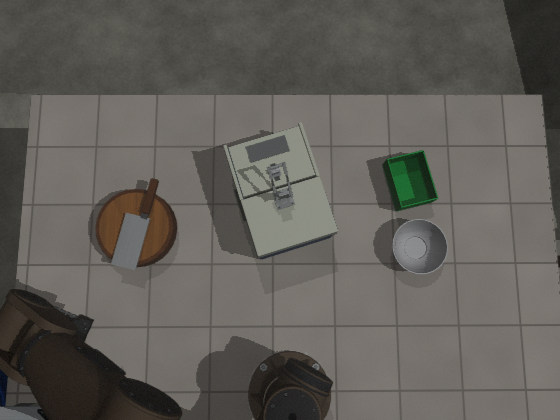

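The scene view shows the box at about (280,235) with the lever upright near (270,195) and the loop raised. The top view shows it rotated slightly. Next I'll fit the chest's yaw from depth.

```bash
python3 - <<'E'
from h import *
for n in ('top','scene'):
    z=np.load(f'pics/{n}0.png.npz'); d=z['d']
    f=210/np.tan(np.radians(float(z['vfov']))/2)
    v,u=np.mgrid[0:420,0:560]
    c=np.stack([(u-z['cx'])/f*d,(v-z['cy'])/f*d,d],-1).reshape(-1,3)
    R=cv2.Rodrigues(z['rvec'])[0]; X=((c-z['tvec'].ravel())@R)
    m=(abs(X[:,2]-.16)<.012)&(abs(X[:,0]-.6)<.25)&(abs(X[:,1]-.03)<.2)
    P=X[m]; print(n,m.sum(),np.median(P[:,2]), cv2.minAreaRect(P[:,:2].astype(np.float32)*1000))
    print('px mm',1/f*np.median(d[d>0]))
E
```

```text
top 8935 0.15866414925912292 ((599.5697021484375, 26.952560424804688), (341.3951721191406, 240.64694213867188), 17.342578887939453)
px mm 0.0031741198089079124
scene 8481 0.15790396763921624 ((597.3035888671875, 25.002593994140625), (343.0284423828125, 245.2889862060547), 17.567964553833008)
px mm 0.003225127042409707
```

Emit:
send_rows(
  plan="-1 0 0 -0.05 -9.9; -1 0 0 -0.05 -9.9; -1 0 0 -0.05 -9.9; -1 0 0 -0.05 -9.8; -1 -0.015 -0.05 0 0; -1 -0.015 -0.05 0 0; -1 -0.015 -0.05 0 0; -1 -0.015 -0.05 0 0",
)

```text
time_s: 1.8
tool_pos: [0.3528, 0.4047, 0.3904]
ee_rot: [3.141, 0.0, -2.838]
force: [0.4, 1.4, -0.3]
finger_gap: 0.0951
```

Emit:
send_rows(
  plan="-1 -0.015 -0.055 0 0; -1 -0.015 -0.055 0 0; -1 -0.015 -0.055 0 0; -1 -0.015 -0.055 0 0; -1 -0.015 -0.055 0 0; -1 -0.015 -0.055 0 0; -1 -0.015 -0.055 0 0; -1 -0.015 -0.052 0 0",
)

```text
time_s: 2.8
tool_pos: [0.5981, 0.0232, 0.3903]
ee_rot: [3.142, 0.0, -2.838]
force: [0.5, -0.1, 0.5]
finger_gap: 0.0953
```

```bash
python3 - <<'E'
from h import *
st()
n='wrist'; im,d,p=snap(n,'w1.png')
R=cv2.Rodrigues(np.array(p['rvec']))[0]; print('cam',-R.T@p['tvec'],p['vfov'])
for t in ('lid','keeper_nominal','lever','lever_tip','loop','loop_bar'):
    for r in ctrl.mark_of(t,n)[:2]: print(n,t,np.round(r['position'],4),round(r['confidence'],2))
E
```

```text
time_s 2.8
joints [-7.1700e-02  3.2430e-01  1.3033e+00  2.0000e-04  1.5138e+00 -1.9457e+00]
tool_pos [0.5981 0.0232 0.3903]
ee_rot [ 3.1415e+00  3.0000e-04 -2.8384e+00]
force [ 0.4574 -0.0645  0.4569]
wrist_torque [0.0407 0.0626 0.0054]
finger_gap 0.0953
cam [ 0.52194868 -0.00257556  0.5844757 ] 68.78454332101687
wrist keeper_nominal [0.6517 0.0427 0.1568] 0.78
wrist lever [0.5686 0.0188 0.1758] 0.69
wrist lever_tip [0.565 0.019 0.243] 0.72
wrist loop [0.5633 0.0147 0.202 ] 0.66
wrist loop_bar [0.6295 0.0365 0.273 ] 0.72
```

View pics/w1.png

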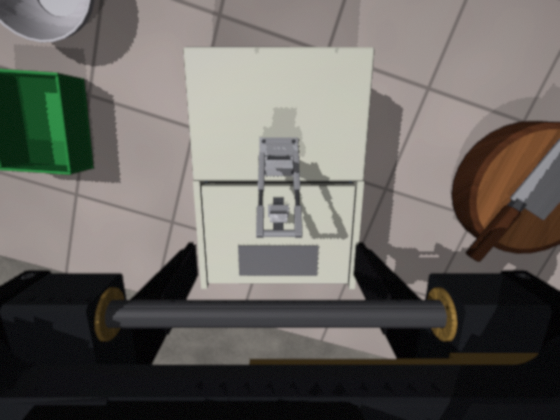

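The wrist view shows the latch in line with the gripper: lever (280,150), bar (280,233), keeper (279,213). Next I'll take a 3D profile in the chest frame.

```bash
cat >> h.py <<'E'
YAW=np.radians(17.4); C0=np.array([0.598,0.026])
def cloud(fn):
    z=np.load('pics/'+fn+'.npz'); d=z['d']
    f=210/np.tan(np.radians(float(z['vfov']))/2)
    v,u=np.mgrid[0:420,0:560]
    c=np.stack([(u-z['cx'])/f*d,(v-z['cy'])/f*d,d],-1).reshape(-1,3)
    R=cv2.Rodrigues(z['rvec'])[0]; X=(c-z['tvec'].ravel())@R
    X[d.ravel()<=0]=9; return X
def tochest(X,c=C0,y=YAW):
    X=np.atleast_2d(X); a=X[:,:2]-c; return np.c_[a@[np.cos(y),np.sin(y)],a@[-np.sin(y),np.cos(y)],X[:,2]]
def toworld(x,y,z):
    return np.array([C0[0]+x*np.cos(YAW)-y*np.sin(YAW),C0[1]+x*np.sin(YAW)+y*np.cos(YAW),z])
E
python3 - <<'E'
from h import *
X=cloud('w1.png')
m=(abs(X[:,2]-.16)<.008)&(abs(X[:,0]-.6)<.25)&(abs(X[:,1]-.03)<.2)
print(m.sum(),np.median(X[m,2]),cv2.minAreaRect(X[m][:,:2].astype(np.float32)*1000))
P=tochest(X)*1000
# lid seam / profile along y bands
for y0,y1 in ((60,90),(-90,-60)):
    s=(P[:,1]>y0)&(P[:,1]<y1)&(abs(P[:,0])<15)&(P[:,2]>100)&(P[:,2]<200)
    for x in range(-6,14): 
        t=P[s&(P[:,0]>=x)&(P[:,0]<x+1)]; print(x,np.round(t[:,2].min(),0) if len(t) else None,end=' | ')
    print()
s=(abs(P[:,1])<11)&(P[:,0]>20)&(P[:,0]<110)&(P[:,2]>150)&(P[:,2]<300)
Q=P[s]
for x in range(20,110,1):
    t=Q[(Q[:,0]>=x)&(Q[:,0]<x+1)]
    if len(t): print(x,len(t),np.round(np.sort(t[:,2])[[0,len(t)//4,len(t)//2,-1]],0))
E
python3 - <<'E'
import cv2
a=cv2.imread('pics/w1.png')[120:260,210:350]; cv2.imwrite('pics/w1c.png',cv2.resize(a,None,fx=4,fy=4,interpolation=cv2.INTER_CUBIC))
E
```

```text
38410 0.15964938397061484 ((599.19921875, 25.3385009765625), (339.71441650390625, 240.5103302001953), 17.278011322021484)
-6 159.0 | -5 158.0 | -4 158.0 | -3 None | -2 157.0 | -1 158.0 | 0 156.0 | 1 155.0 | 2 153.0 | 3 154.0 | 4 None | 5 None | 6 145.0 | 7 142.0 | 8 158.0 | 9 159.0 | 10 160.0 | 11 159.0 | 12 158.0 | 13 159.0 | 
-6 158.0 | -5 159.0 | -4 158.0 | -3 159.0 | -2 158.0 | -1 157.0 | 0 156.0 | 1 154.0 | 2 156.0 | 3 155.0 | 4 None | 5 None | 6 143.0 | 7 150.0 | 8 158.0 | 9 158.0 | 10 159.0 | 11 159.0 | 12 158.0 | 13 159.0 | 
20 7 [160. 160. 160. 161.]
21 8 [158. 159. 159. 160.]
22 15 [158. 159. 160. 161.]
23 11 [160. 160. 161. 161.]
24 5 [157. 159. 159. 162.]
25 14 [159. 159. 160. 161.]
26 13 [160. 160. 161. 162.]
27 5 [159. 159. 161. 162.]
28 12 [158. 160. 160. 161.]
29 14 [159. 160. 160. 161.]
30 3 [159. 159. 161. 162.]
31 14 [159. 159. 160. 275.]
32 43 [159. 161. 274. 276.]
33 29 [159. 274. 275. 277.]
34 34 [159. 160. 275. 277.]
35 41 [160. 162. 276. 278.]
36 23 [161. 162. 276. 278.]
37 16 [160. 164. 276. 276.]
38 34 [160. 162. 275. 276.]
39 15 [161. 161. 162. 274.]
40 3 [
[... 764 characters left out ...]
61.]
85 5 [158. 159. 159. 161.]
86 11 [159. 159. 159. 161.]
87 5 [158. 158. 158. 160.]
88 13 [159. 159. 159. 160.]
89 9 [159. 159. 160. 160.]
90 7 [158. 158. 159. 162.]
91 13 [158. 159. 160. 160.]
92 7 [160. 160. 160. 161.]
93 8 [159. 159. 159. 159.]
94 14 [159. 159. 159. 160.]
95 6 [158. 160. 160. 160.]
96 18 [159. 159. 160. 162.]
97 7 [160. 161. 161. 161.]
98 15 [161. 161. 162. 163.]
99 4 [162. 162. 163. 163.]
100 11 [161. 161. 161. 162.]
101 10 [161. 161. 162. 162.]
102 6 [160. 160. 161. 163.]
103 14 [160. 161. 162. 162.]
104 8 [162. 162. 162. 162.]
105 7 [160. 160. 161. 162.]
106 12 [161. 161. 162. 162.]
107 8 [160. 161. 162. 163.]
108 10 [160. 161. 161. 162.]
109 7 [161. 161. 162. 163.]
```

View pics/w1c.png

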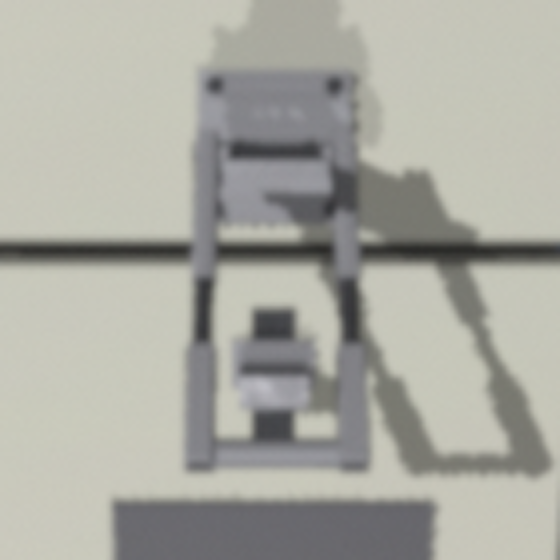

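```bash
python3 - <<'E'
from h import *
X=cloud('w1.png'); P=tochest(X)*1000
s=(P[:,2]>245)&(P[:,2]<300)&(P[:,0]>5)&(P[:,0]<50); Q=P[s]
for x in range(5,45,3):
    t=Q[(Q[:,0]>=x)&(Q[:,0]<x+3)]
    if len(t): print(x,len(t),t[:,1].min().round(1),t[:,1].max().round(1),np.percentile(t[:,2],90).round(1))
t=P[(abs(P[:,0]-49)<5)&(P[:,2]>174)&(P[:,2]<185)&(abs(P[:,1])<25)]; print('keeper y',t[:,1].min(),t[:,1].max())
s=(P[:,2]>190)&(P[:,2]<260)&(P[:,0]>-60)&(P[:,0]<-10)&(abs(P[:,1])<20); Q=P[s]
for z in range(190,260,5):
    t=Q[(Q[:,2]>=z)&(Q[:,2]<z+5)]
    if len(t): print('lever z',z,len(t),t[:,0].min().round(1),t[:,0].max().round(1),t[:,1].min().round(1),t[:,1].max().round(1))
tc=np.array(ctrl.observe()['tool_pos']); print('tcp chest',tochest(tc)*1000)
E
```

```text
5 30 -24.5 22.2 249.0
8 47 -25.3 23.7 255.4
11 47 -25.2 23.7 258.2
14 52 -25.1 23.6 261.6
17 49 -25.0 23.5 264.2
20 46 -26.1 23.3 266.6
23 57 -26.0 23.1 269.4
26 55 -25.9 22.9 273.2
29 58 -25.7 23.8 275.3
32 162 -25.6 23.9 277.3
35 104 -25.5 23.7 278.1
38 57 -25.8 23.0 275.9
41 3 -18.3 20.9 272.0
keeper y -12.374489721132909 9.905433474428756
lever z 200 16 -43.6 -37.6 -19.9 19.3
lever z 205 102 -42.6 -29.8 -19.9 19.2
lever z 210 42 -39.5 -23.1 -19.7 19.0
lever z 215 34 -31.9 -15.3 -19.6 20.0
lever z 220 19 -26.5 -21.1 -19.5 19.8
lever z 225 24 -21.4 -13.8 -19.3 19.5
lever z 230 18 -15.4 -10.1 -19.2 19.3
lever z 235 3 -39.2 -10.1 -19.1 17.9
lever z 240 75 -40.0 -31.2 -14.0 13.6
lever z 245 166 -39.1 -31.4 -15.1 13.6
tcp chest [[-1.05093979e+00  3.29663370e-01  3.90609245e+02]]
```

Emit:
send_rows(
  plan="-1 -0.034 -0.001 0.02 0; -1 0 0 0.04 0; -1 0 0 0.03 0; -1 0 0 0.021 0; -1 0 0 0 0",
)

```text
time_s: 3.78
tool_pos: [0.6293, 0.0354, 0.2785]
ee_rot: [3.141, -0.002, -2.837]
force: [-0.6, 0.6, -0.6]
finger_gap: 0.095
```

```bash
python3 - <<'E'
from h import *
print(tochest(np.array(ctrl.observe()['tool_pos']))*1000); snap('wrist','w2.png')
E
```

```text
[[ 32.66736941  -0.43249184 278.5054304 ]]
```

View pics/w2.png

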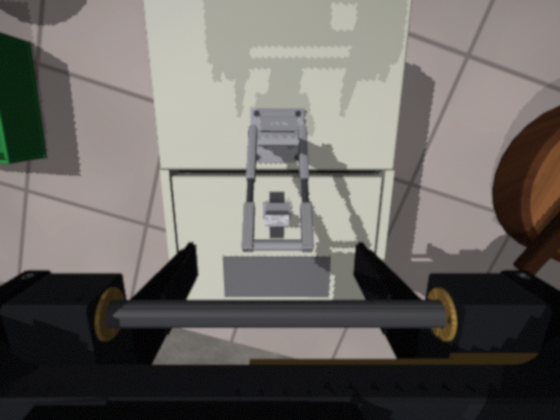

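The bar is at row 243, level with the fingertips at about row 247, and centred between them. Closing now.

Emit:
send_rows(
  plan="0 0 0 0 0; 0.2 0 0 0 0; 1 0 0 0 0; 1 0 0 0 0; 1 0 0 0 0; 1 0 0 0 0",
)

```text
time_s: 4.58
tool_pos: [0.6301, 0.0342, 0.2792]
ee_rot: [3.141, 0.0, -2.838]
force: [0.8, 0.1, 0.3]
finger_gap: 0.0403
```

```bash
python3 - <<'E'
from h import *
st(); print(tochest(np.array(ctrl.observe()['tool_pos']))*1000); snap('wrist','w3.png')
E
```

```text
time_s 4.575
joints [-5.0400e-02  4.2960e-01  1.4204e+00  1.0000e-04  1.2916e+00 -1.9248e+00]
tool_pos [0.6301 0.0342 0.2792]
ee_rot [ 3.1415  0.     -2.838 ]
force [0.7755 0.0611 0.2527]
wrist_torque [0.0362 0.0008 0.0098]
finger_gap 0.0403
[[ 33.10848801  -1.77400136 279.20256273]]
```

View pics/w3.png

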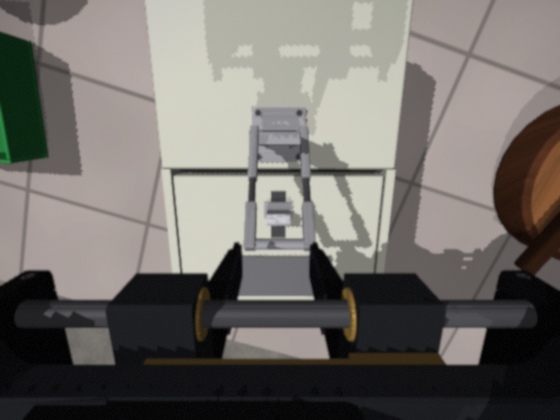

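```bash
python3 - <<'E'
from h import *
X=cloud('w3.png'); P=(tochest(X)*1000).reshape(420,560,3)
for r in (236,240,244,248,252,258,264):
    print(r,[ (c,tuple(P[r,c].round(0).astype(int))) for c in (225,232,238,242,248,310,316,320,326)])
a=cv2.imread('pics/w3.png')[180:300,200:360]; cv2.imwrite('pics/w3c.png',cv2.resize(a,None,fx=5,fy=5))
print(ctrl.observe()['finger_gap'])
E
```

```text
236 [(225, (np.int64(75), np.int64(-59), np.int64(159))), (232, (np.int64(74), np.int64(-51), np.int64(159))), (238, (np.int64(74), np.int64(-45), np.int64(159))), (242, (np.int64(74), np.int64(-40), np.int64(160))), (248, (np.int64(30), np.int64(-23), np.int64(274))), (310, (np.int64(30), np.int64(20), np.int64(274))), (316, (np.int64(75), np.int64(41), np.int64(159))), (320, (np.int64(74), np.int64(45), np.int64(159))), (326, (np.int64(74), np.int64(51), np.int64(160)))]
240 [(225, (np.int64(79), np.int64(-59), np.int64(160))), (232, (np.int64(79), np.int64(-51), np.int64(160))), (238, (np.int64(79), np.int64(-45), np.int64(160))), (242, (np.int64(79), np.int64(-40), np.int64(160))), (248, (np.int64(32), np.int64(-23), np.int64(276))), (310, (np.int64(33), np.int64(20), np.int64(275))), (316, (np.int64(79), np.int64(41), np.int64(160))), (320, (np.int64(79), np.int64(45), np.int64(160))), (326, (np.int64(79), np.int64(52), np.int64(159)))]
244 [(225, (np.int64(10701), np.int64(6051), np.int64(9000))), (232, (np.int64(84), np.int64(-52), np.int64(159))), (238, (np.int64(22), np.int6
[... 1579 characters left out ...]
64(30), np.int64(17), np.int64(309))), (316, (np.int64(23), np.int64(18), np.int64(325))), (320, (np.int64(22), np.int64(20), np.int64(326))), (326, (np.int64(22), np.int64(23), np.int64(327)))]
264 [(225, (np.int64(22), np.int64(-29), np.int64(333))), (232, (np.int64(22), np.int64(-25), np.int64(334))), (238, (np.int64(28), np.int64(-24), np.int64(322))), (242, (np.int64(36), np.int64(-24), np.int64(305))), (248, (np.int64(106), np.int64(-34), np.int64(162))), (310, (np.int64(34), np.int64(17), np.int64(310))), (316, (np.int64(23), np.int64(17), np.int64(330))), (320, (np.int64(10701), np.int64(6051), np.int64(9000))), (326, (np.int64(22), np.int64(22), np.int64(333)))]
0.036633560866043656
```

View pics/w3c.png

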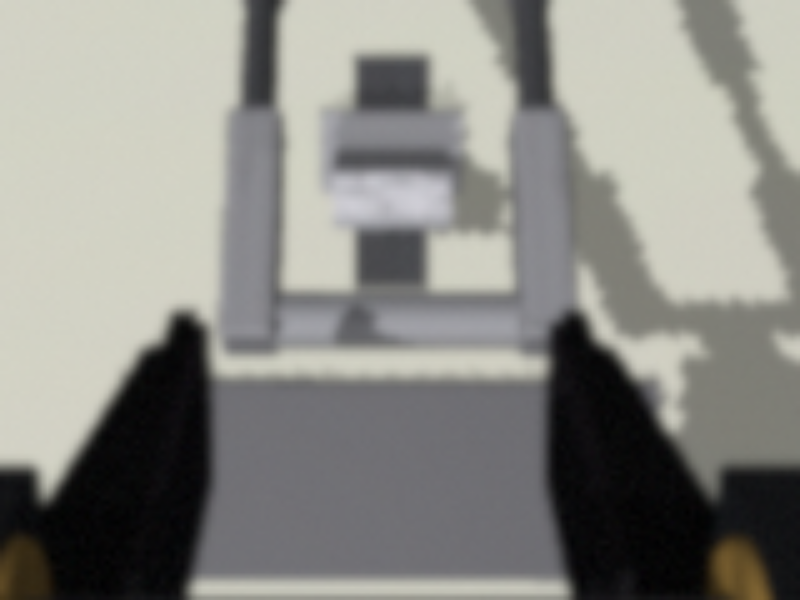

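Emit:
send_rows(
  plan="-1 0 0 0 0; -1 0 0 0 0; -1 0 0 0 0; -1 0 0 0 0; -1 0 0 0 0; -1 0 0 0 0",
)

```text
time_s: 5.38
tool_pos: [0.6301, 0.0343, 0.2792]
ee_rot: [3.142, 0.0, -2.838]
force: [0.1, 0.3, -0.3]
finger_gap: 0.0907
```

```bash
python3 - <<'E'
from h import *
print(ctrl.tcp_to_tips); st(); print(tochest(np.array(ctrl.observe()['tool_pos']))*1000)
for r in ctrl.mark_of('loop_bar','wrist')[:2]: print(r)
snap('wrist','w4.png'); snap('scene','s4.png')
X=cloud('w4.png'); P=(tochest(X)*1000).reshape(420,560,3)
s=(abs(P[...,0]-25)<45)&(abs(P[...,1])>30)&(abs(P[...,1])<70)&(P[...,2]>240)&(P[...,2]<340)
Q=P[s]
for z in range(240,340,6):
    t=Q[(Q[:,2]>=z)&(Q[:,2]<z+6)]
    if len(t): print(z,len(t),t.min(0).round(0),t.max(0).round(0))
a=cv2.imread('pics/s4.png')[130:300,190:380]; cv2.imwrite('pics/s4c.png',cv2.resize(a,None,fx=4,fy=3.5))
E
```

```text
0.011
time_s 5.375
joints [-5.0400e-02  4.2960e-01  1.4204e+00  1.0000e-04  1.2915e+00 -1.9248e+00]
tool_pos [0.6301 0.0343 0.2792]
ee_rot [ 3.1415e+00  1.0000e-04 -2.8380e+00]
force [ 0.1303  0.2899 -0.274 ]
wrist_torque [0.059  0.036  0.0139]
finger_gap 0.0907
[[ 33.12320838  -1.73214955 279.22277488]]
{'position': [0.6244, 0.0353, 0.2714], 'confidence': 0.82}
300 102 [ 21. -54. 303.] [ 44.  47. 306.]
306 258 [ 22. -54. 306.] [ 44.  47. 312.]
312 310 [ 21. -56. 312.] [ 44.  50. 318.]
318 349 [ 21. -57. 318.] [ 44.  50. 324.]
324 416 [ 21. -58. 324.] [ 44.  50. 330.]
330 441 [ 21. -59. 330.] [ 44.  51. 336.]
336 299 [ 21. -59. 336.] [ 39.  52. 340.]
```

View pics/s4c.png

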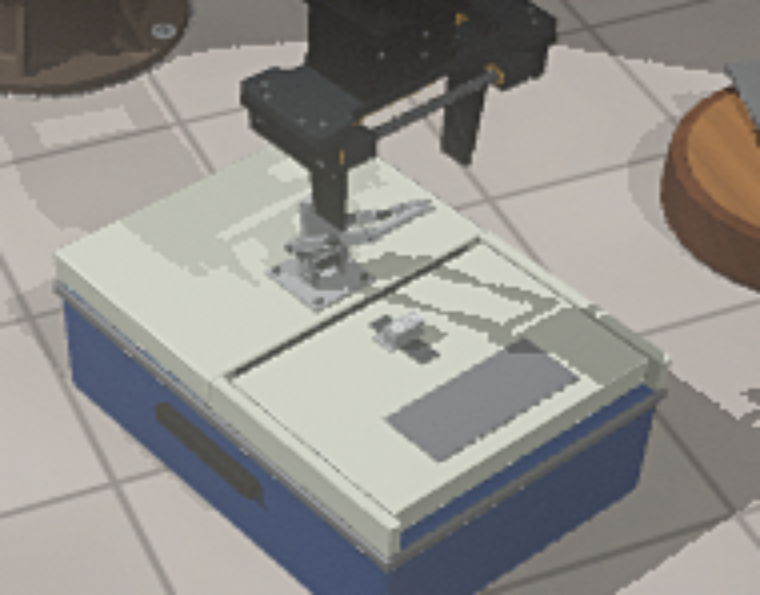

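View pics/w4.png

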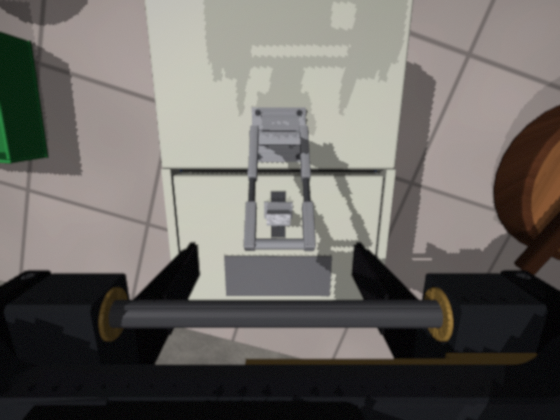

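The fingers passed above the bar: the cloud puts the fingertips near z=303 mm, while the state says they should be at 268. I'll check this with the scene camera.

```bash
python3 - <<'E'
from h import *
X=cloud('s4.png'); P=(tochest(X)*1000).reshape(420,560,3)
d=np.load('pics/s4.png.npz')['im']
s=(abs(P[...,0]-30)<60)&(abs(P[...,1])>25)&(abs(P[...,1])<80)&(P[...,2]>200)&(P[...,2]<360)
Q=P[s]
for z in range(200,360,6):
    t=Q[(Q[:,2]>=z)&(Q[:,2]<z+6)]
    if len(t): print(z,len(t),t.min(0).round(0),t.max(0).round(0))
z=np.load('pics/s4.png.npz')
for y in (-52,52):
  for zz in (268,290,303): print(y,zz,proj(z,toworld(.033,y/1000,zz/1000)))
X=cloud('w4.png'); P=(tochest(X)*1000)
s=(abs(P[:,0]-35)<15)&(P[:,2]>302)&(P[:,2]<312)
for sg in (-1,1):
  t=P[s&(sg*P[:,1]>20)]; print(sg,len(t),np.percentile(t[:,1],[0,5,50,95,100]))
E
```

```text
206 1 [-28. -26. 209.] [-28. -26. 209.]
218 3 [-24. -27. 219.] [-19. -26. 222.]
224 4 [-16. -28. 225.] [-12. -26. 229.]
230 3 [-10. -26. 230.] [ -6. -25. 235.]
242 2 [  1. -26. 242.] [  6. -25. 243.]
248 3 [ 16. -26. 253.] [ 20. -25. 254.]
254 2 [ 17. -26. 259.] [ 21. -26. 259.]
266 7 [ 27. -28. 266.] [ 36.  25. 271.]
272 4 [ 32. -27. 273.] [ 40. -26. 275.]
296 4 [ 24. -53. 299.] [ 41.  48. 301.]
302 25 [ 22. -56. 302.] [ 45.  48. 308.]
308 27 [ 20. -58. 308.] [ 47.  48. 314.]
314 24 [ 23. -59. 314.] [ 44.  52. 319.]
320 34 [ 23. -60. 320.] [ 47.  46. 326.]
326 29 [ 23. -60. 326.] [ 45.  52. 332.]
332 29 [ 23. -61. 332.] [ 46.  53. 338.]
338 37 [ 23. -61. 338.] [ 45.  52. 344.]
344 27 [ 26. -62. 344.] [ 46.  50. 350.]
350 23 [ 30. -63. 350.] [ 47.  54. 356.]
356 9 [ 21. -57. 357.] [ 46.  53. 360.]
-52 268 (np.float64(272.24180815088255), np.float64(202.84249545841342))
-52 290 (np.float64(272.4098587836736), np.float64(196.317559105538))
-52 303 (np.float64(272.5112031051499), np.float64(192.382642370171))
52 268 (np.float64(304.1804817057966), np.float64(183.55691621237958))
52 290 (np.float64(304.736774029313), np.float64(177.03538825058297))
52 303 (np.float64(305.0719986219049), np.float64(173.10548222518403))
-1 181 [-54.36294303 -53.5612706  -50.25077847 -49.9174883  -49.80524019]
1 179 [42.47357253 42.63875146 42.95603363 46.7128182  47.47260974]
```

Both cameras agree. The real fingertips are about 35 mm higher than `tcp_to_tips` implies (tip z ≈ TCP z + 23 mm), and the jaw centre is about 2 mm toward −y. From here on I'll use the offset the cameras give and confirm it by touch.

Emit:
send_rows(
  plan="-1 0 0.002 0.015 0; -1 0 0 0.01 0; -1 0 0 0.01 0; -1 0 0 0 0; -1 0 0 0 0",
)

```text
time_s: 6.15
tool_pos: [0.6297, 0.0361, 0.2444]
ee_rot: [-3.142, 0.0, -2.838]
force: [-0.0, -0.4, 0.9]
finger_gap: 0.095
```

```bash
cat >> h.py <<'E'
def fingers(fn,dz=(0,10)):
    s=ctrl.observe(); t=tochest(np.array(s['tool_pos']))[0]*1000; P=tochest(cloud(fn))*1000
    print('tcp',t.round(1),'gap',s['finger_gap'],'F',np.round(s['force'],1))
    m=(abs(P[:,0]-t[0])<20)&(abs(P[:,1])<70)&(P[:,2]>t[2]+19)&(P[:,2]<t[2]+32)
    for sg in (-1,1):
        q=P[m&(sg*P[:,1]>20)]
        if len(q): print(sg,len(q),'y',np.percentile(q[:,1],[1,50,99]).round(1),'x',q[:,0].min().round(1),q[:,0].max().round(1),'zmin',q[:,2].min().round(1))
E
python3 - <<'E'
from h import *
snap('wrist','w5.png'); fingers('w5.png')
E
```

```text
tcp [3.330e+01 2.000e-01 2.446e+02] gap 0.09510370576700389 F [-0.5 -0.4  0.1]
-1 502 y [-53.3 -24.4 -20.1] x 17.2 44.4 zmin 263.6
1 400 y [20.1 23.6 50. ] x 18.2 44.1 zmin 263.7
```

View pics/w5.png

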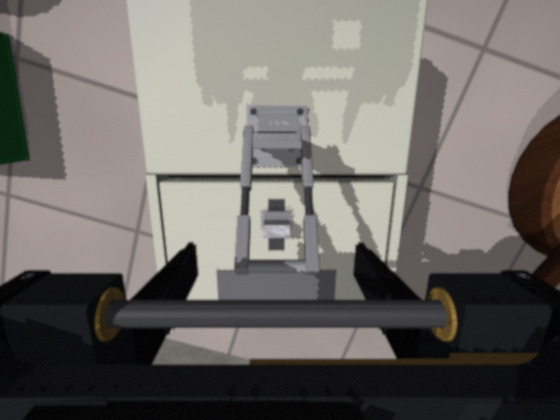

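The arms' ends at row 268 now overlap the finger pads (rows 245–270), with the loop centred at column 278. Closing.

Emit:
send_rows(
  plan="1 0 0 0 0; 1 0 0 0 0; 1 0 0 0 0; 1 0 0 0 0; 1 0 0 0 0; 1 0 0 0 0; 1 0 0 0 0",
)

```text
time_s: 7.08
tool_pos: [0.6295, 0.0363, 0.2443]
ee_rot: [3.141, 0.0, -2.838]
force: [-0.3, 1.6, 0.8]
finger_gap: 0.0496
```

```bash
python3 - <<'E'
from h import *
snap('wrist','w6.png'); fingers('w6.png')
st()
P=tochest(cloud('w6.png'))*1000
t=P[(abs(P[:,1])<15)&(P[:,2]>262)&(P[:,2]<285)&(abs(P[:,0]-35)<20)]; print('bar',t.min(0),t.max(0),np.median(t,0))
E
```

```text
tcp [ 33.1   0.4 244.3] gap 0.049839006222604385 F [ 0.5  1.7 -0.6]
-1 403 y [-30.1 -23.7 -20.1] x 18.3 43.3 zmin 263.3
1 261 y [20.1 22.3 27.4] x 18.5 44.4 zmin 263.3
time_s 7.125
joints [-4.7300e-02  4.5320e-01  1.4739e+00  3.0000e-04  1.2145e+00 -1.9218e+00]
tool_pos [0.6295 0.0363 0.2443]
ee_rot [ 3.1413e+00  2.0000e-04 -2.8380e+00]
force [ 0.5242  1.748  -0.5901]
wrist_torque [ 0.4532  0.0292 -0.0498]
finger_gap 0.0498
bar [ 31.53887443 -14.87288127 271.46614675] [ 39.39180189  14.81050229 277.83486986] [ 3.44245855e+01 -1.75352568e-02  2.75537253e+02]
```

View pics/w6.png

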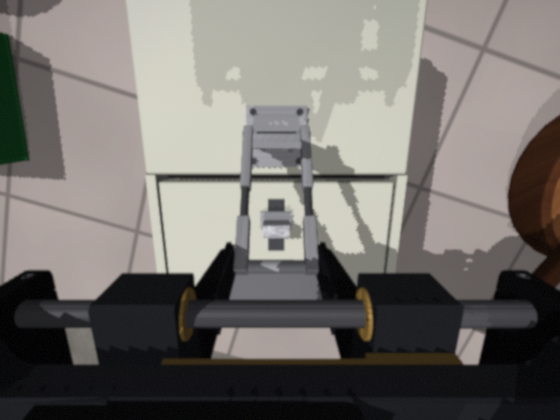

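Emit:
send_rows(
  plan="1 -0.006 0 0.007 0; 1 -0.006 0 0.009 0; 1 -0.008 0 0.0155 0; 1 -0.005 0 0.017 0; 1 -0.001 0 0.01 0; 1 -0.001 0 0.01 0; 1 -0.002 0 0.006 0; 1 0 0 0 0",
)

```text
time_s: 8.12
tool_pos: [0.6567, 0.0447, 0.1692]
ee_rot: [3.141, -0.002, -2.838]
force: [-3.7, 2.6, 1.8]
finger_gap: 0.0501
```

```bash
cat >> h.py <<'E'
def bar(fn):
    P=tochest(cloud(fn))*1000; t0=tochest(np.array(ctrl.observe()['tool_pos']))[0]*1000; zb=t0[2]+28
    t=P[(abs(P[:,1])<15)&(abs(P[:,2]-zb)<9)&(abs(P[:,0]-t0[0]-2)<10)]
    if len(t): print('bar n',len(t),'x',np.percentile(t[:,0],[2,98]).round(1),'ztop',np.percentile(t[:,2],97).round(1))
    k=P[(abs(P[:,1])<10)&(P[:,2]>176)&(P[:,2]<182)&(P[:,0]>36)&(P[:,0]<60)]
    if len(k): print('keeper x',np.percentile(k[:,0],[2,98]).round(1))
    for y0,y1 in ((60,85),(-85,-60)):
        q=P[(P[:,1]>y0)&(P[:,1]<y1)&(P[:,0]>-10)&(P[:,0]<25)&(P[:,2]>157)&(P[:,2]<164)]
        a=q[q[:,0]>4][:,0]; 
        print('lid edge',np.sort(a)[:8].round(1))
E
python3 - <<'E'
from h import *
snap('wrist','w7.png'); fingers('w7.png'); bar('w7.png'); print('ref:'); bar('w1.png')
E
```

```text
tcp [ 61.8   0.3 169.6] gap 0.04951333278426231 F [-3.6  0.8  0.7]
-1 487 y [-30.2 -23.6 -20.1] x 42.0 72.1 zmin 192.9
1 299 y [20.  22.1 27.1] x 41.8 72.2 zmin 193.6
bar n 654 x [60.3 66.9] ztop 198.6
keeper x [42.7 54.8]
lid edge [7.3 7.3 7.3 7.3 7.3 7.3 7.3 7.3]
lid edge [7.  7.  7.1 7.1 7.1 7.1 7.1 7.1]
ref:
keeper x [42.6 54. ]
lid edge [6.8 6.9 6.9 7.  7.  7.  7.1 7.1]
lid edge [6.7 6.8 6.8 6.8 6.8 6.8 6.8 6.8]
```

View pics/w7.png

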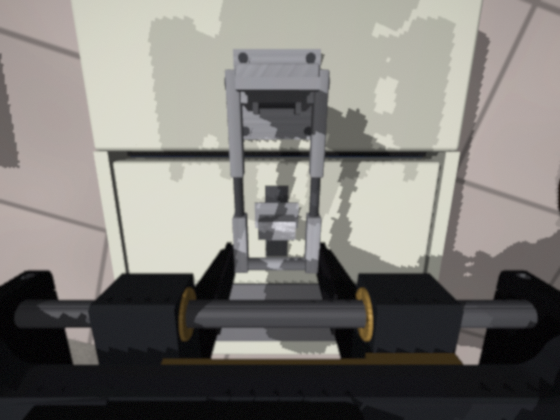

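Emit:
send_rows(
  plan="1 0 0 0.008 0; 1 0 0 0.008 0; 1 0 0 0.006 0; 1 0 0 0 0; 1 0 0 0 0",
)

```text
time_s: 8.8
tool_pos: [0.6573, 0.0449, 0.1478]
ee_rot: [3.141, 0.0, -2.838]
force: [-1.3, 2.7, 1.2]
finger_gap: 0.0494
```

```bash
python3 - <<'E'
from h import *
snap('wrist','w8.png'); fingers('w8.png'); bar('w8.png')
P=tochest(cloud('w8.png'))*1000
t=P[(abs(P[:,1])<15)&(P[:,0]>56)&(P[:,0]<76)]
for x in range(56,76): 
    q=t[(t[:,0]>=x)&(t[:,0]<x+1)]
    if len(q): print(x,len(q),q[:,2].min().round(1),q[:,2].max().round(1))
E
```

```text
tcp [ 62.3   0.2 147.9] gap 0.04967839213558427 F [-1.8  2.1  1.8]
-1 271 y [-30.6 -24.4 -20.2] x 50.5 72.6 zmin 171.9
1 162 y [20.1 22.3 27.4] x 50.5 73.1 zmin 172.0
bar n 693 x [54.4 66.3] ztop 178.6
keeper x [42.7 54.7]
lid edge [7.1 7.2 7.2 7.2 7.2 7.2 7.2 7.2]
lid edge [6.8 6.8 6.8 6.9 6.9 6.9 6.9 6.9]
56 10 158.5 161.1
57 6 158.5 160.5
58 9 159.2 174.1
59 127 159.7 175.0
60 132 159.1 175.8
61 97 158.8 176.0
62 107 159.1 176.5
63 118 158.9 176.4
64 92 158.5 176.1
65 44 173.9 175.3
66 36 172.7 174.4
73 22 160.0 161.9
74 61 158.2 161.1
75 56 158.8 161.1
```

View pics/w8.png

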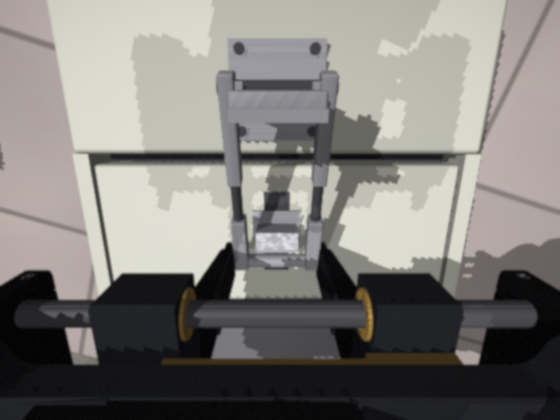

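Emit:
send_rows(
  plan="1 0 0 0.003 0; 1 0 0 0.001 0; 1 0 0 0.001 0; 1 0 0 0 0; 1 0 0 0 0",
)

```text
time_s: 9.48
tool_pos: [0.6572, 0.0448, 0.1427]
ee_rot: [3.142, 0.0, -2.838]
force: [-2.4, 1.4, 1.8]
finger_gap: 0.0492
```

```bash
python3 - <<'E'
from h import *
snap('wrist','w9.png'); fingers('w9.png'); bar('w9.png')
P=tochest(cloud('w9.png'))*1000
t=P[(abs(P[:,1])<15)&(P[:,0]>56)&(P[:,0]<76)]
for x in range(56,70): 
    q=t[(t[:,0]>=x)&(t[:,0]<x+1)]
    if len(q): print(x,len(q),q[:,2].min().round(1),q[:,2].max().round(1))
E
```

```text
tcp [ 62.1   0.3 142.8] gap 0.049467004254939155 F [-1.6  3.1  1.9]
-1 249 y [-30.6 -24.6 -20.1] x 43.7 72.6 zmin 161.8
1 141 y [20.1 22.6 27.6] x 42.4 73.3 zmin 161.9
bar n 563 x [54.3 65.5] ztop 178.5
keeper x [42.8 54.5]
lid edge [7.3 7.3 7.3 7.3 7.3 7.3 7.4 7.4]
lid edge [6.8 6.8 6.9 6.9 6.9 6.9 7.1 7.1]
56 6 158.8 160.5
57 9 158.8 160.5
58 12 159.4 168.8
59 80 158.4 170.4
60 111 159.2 170.8
61 96 159.1 171.3
62 76 168.4 171.2
63 70 168.3 171.0
64 58 168.5 170.5
65 42 168.1 169.8
69 2 161.3 161.7
```

Emit:
send_rows(
  plan="1 0.001 0 0 0; 1 0.001 0 0 0; 1 0.001 0 0 0; 1 0 0 0 0; 1 0 0 0 0",
)

```text
time_s: 10.15
tool_pos: [0.6544, 0.0439, 0.1427]
ee_rot: [3.142, 0.0, -2.838]
force: [2.1, 2.5, 1.6]
finger_gap: 0.0493
```

```bash
cat >> h.py <<'E'
def look(fn):
    snap('wrist',fn); fingers(fn)
    s=ctrl.observe(); F=np.array(s['force']); print('Fx chest',F[0]*np.cos(YAW)+F[1]*np.sin(YAW))
    bar(fn); P=tochest(cloud(fn))*1000
    t=P[(abs(P[:,1])<18)&(P[:,0]>54)&(P[:,0]<70)&(P[:,2]>164)&(P[:,2]<173)]
    print('bar x',np.percentile(t[:,0],[1,99]).round(1),'ztop',np.percentile(t[:,2],97).round(1))
E
python3 - <<'E'
from h import *
look('w10.png')
E
```

```text
tcp [ 59.2   0.3 142.7] gap 0.049810529033692055 F [2.  2.9 1.1]
-1 253 y [-30.8 -24.5 -20.1] x 47.4 73.8 zmin 161.8
1 136 y [20.1 22.6 27.4] x 47.9 69.8 zmin 166.5
Fx chest 2.8091782742672757
bar n 567 x [51.2 62.6] ztop 179.3
keeper x [42.7 54.6]
lid edge [7.3 7.3 7.3 7.3 7.3 7.3 7.3 7.3]
lid edge [6.8 6.8 6.8 6.8 6.8 6.9 6.9 6.9]
bar x [55.1 64.2] ztop 172.1
```

Emit:
send_rows(
  plan="1 0.0005 0 0 0; 1 0.0005 0 0 0; 1 0 0 0 0",
)

```text
time_s: 10.58
tool_pos: [0.6533, 0.0436, 0.1427]
ee_rot: [3.141, -0.0, -2.838]
force: [2.0, 3.4, 2.6]
finger_gap: 0.0497
```

Emit:
send_rows(
  plan="1 0.0005 0 0 0; 1 0 0 0 0",
)

```text
time_s: 10.82
tool_pos: [0.6529, 0.0435, 0.1427]
ee_rot: [3.142, 0.0, -2.838]
force: [1.4, 2.9, 1.2]
finger_gap: 0.0491
```

Emit:
send_rows(
  plan="1 0.0005 0 0 0; 1 0 0 0 0",
)

```text
time_s: 11.08
tool_pos: [0.6524, 0.0433, 0.1428]
ee_rot: [3.142, 0.0, -2.838]
force: [0.2, 3.3, 0.7]
finger_gap: 0.0498
```

```bash
python3 - <<'E'
from h import *
look('w11.png')
E
```

```text
tcp [ 57.    0.3 142.7] gap 0.049221309883115946 F [1.3 2.3 1.6]
-1 254 y [-30.8 -24.6 -20.2] x 45.4 67.9 zmin 161.8
1 148 y [20.1 22.5 33.8] x 45.6 67.8 zmin 161.9
Fx chest 1.8875790077939496
bar n 564 x [49.2 60.4] ztop 179.5
keeper x [42.8 54.9]
lid edge [7.1 7.1 7.1 7.1 7.2 7.2 7.2 7.2]
lid edge [6.8 6.8 6.8 6.8 6.9 6.9 6.9 6.9]
bar x [54.  62.5] ztop 172.2
```

Emit:
send_rows(
  plan="1 0.0005 0 0 0; 1 0 0 0 0",
)

```text
time_s: 11.38
tool_pos: [0.6519, 0.0432, 0.1427]
ee_rot: [3.141, -0.0, -2.838]
force: [1.9, 3.1, 1.0]
finger_gap: 0.0494
```

Emit:
send_rows(
  plan="1 0.0005 0 0 0; 1 0 0 0 0",
)

```text
time_s: 11.62
tool_pos: [0.6514, 0.0431, 0.1427]
ee_rot: [3.142, 0.0, -2.838]
force: [1.8, 3.3, 1.0]
finger_gap: 0.0496
```

```bash
python3 - <<'E'
from h import *
look('w12.png')
a=cv2.imread('pics/w12.png')[120:300,190:370]; cv2.imwrite('pics/w12c.png',cv2.resize(a,None,fx=3.3,fy=3.3,interpolation=cv2.INTER_CUBIC))
E
```

```text
tcp [ 56.1   0.3 142.7] gap 0.04962976485579697 F [2.3 3.5 1.5]
-1 249 y [-30.5 -24.5 -20.1] x 44.4 66.3 zmin 166.7
1 142 y [20.1 22.5 27.4] x 44.6 67.1 zmin 166.9
Fx chest 3.2100149200644834
bar n 562 x [48.4 58.9] ztop 179.4
keeper x [42.7 54.6]
lid edge [7.1 7.2 7.2 7.2 7.2 7.2 7.2 7.3]
lid edge [6.9 7.  7.  7.  7.  7.  7.  7. ]
bar x [54.1 61.6] ztop 171.8
```

View pics/w12c.png

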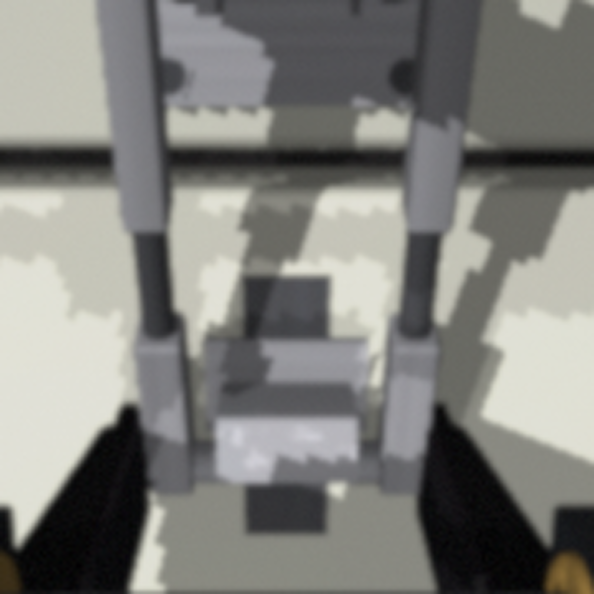

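The bar's ends now show under the nose (crop row 465). Continuing in 0.5 mm steps.

Emit:
send_rows(
  plan="1 0.0005 0 0 0; 1 0 0 0 0",
)

```text
time_s: 11.92
tool_pos: [0.6514, 0.043, 0.1428]
ee_rot: [-3.142, 0.001, -2.838]
force: [3.5, 3.5, 0.3]
finger_gap: 0.0494
```

```bash
python3 - <<'E'
from h import *
look('w13.png')
E
```

```text
tcp [ 56.    0.2 142.8] gap 0.049293885008275896 F [4.1 4.2 0.4]
-1 252 y [-30.5 -24.5 -20.1] x 44.4 66.9 zmin 166.8
1 143 y [20.1 22.6 27.5] x 44.4 67.1 zmin 161.8
Fx chest 5.213756115995533
bar n 562 x [48.2 58.8] ztop 179.5
keeper x [42.7 54.7]
lid edge [7.1 7.1 7.1 7.1 7.2 7.2 7.2 7.2]
lid edge [6.8 6.9 6.9 6.9 7.  7.  7.  7. ]
bar x [54.1 61.6] ztop 171.8
```

Emit:
send_rows(
  plan="1 0.0003 0 0 0; 1 0 0 0 0",
)

```text
time_s: 12.22
tool_pos: [0.6514, 0.043, 0.1428]
ee_rot: [-3.141, 0.002, -2.838]
force: [3.9, 4.5, 0.2]
finger_gap: 0.0495
```

```bash
python3 - <<'E'
from h import *
look('w14.png')
E
```

```text
tcp [ 56.    0.2 142.8] gap 0.04963927411535268 F [ 6.   4.4 -1.4]
-1 253 y [-30.7 -24.6 -20.1] x 44.4 66.3 zmin 161.8
1 143 y [20.  22.4 27.5] x 44.4 66.2 zmin 166.8
Fx chest 7.090494273062486
bar n 565 x [48.2 58.3] ztop 179.5
keeper x [42.7 54.5]
lid edge [7.1 7.1 7.2 7.2 7.2 7.2 7.2 7.2]
lid edge [6.9 6.9 6.9 6.9 6.9 7.  7.  7. ]
bar x [54.1 61.6] ztop 171.8
```

The TCP has stalled at x=56.0 while the force climbed about 4 N, and the lid edge hasn't moved. The bar is seated, so I'm letting go.

Emit:
send_rows(
  plan="-1 0 0 0 0; -1 0 0 0 0; -1 0 0 0 0; -1 0 0 0 0; -1 0 0 0 0; -1 0 0 0 0",
)

```text
time_s: 13.02
tool_pos: [0.6507, 0.0427, 0.1427]
ee_rot: [3.142, -0.0, -2.838]
force: [-1.1, -0.3, 0.2]
finger_gap: 0.0943
```

```bash
python3 - <<'E'
from h import *
look('w15.png')
P=tochest(cloud('w15.png'))*1000
s=(P[:,2]>185)&(P[:,2]<260)&(P[:,0]>-60)&(P[:,0]<20)&(abs(P[:,1])<13); Q=P[s]
for z in range(185,260,5):
    t=Q[(Q[:,2]>=z)&(Q[:,2]<z+5)]
    if len(t): print('lever z',z,len(t),t[:,0].min().round(1),t[:,0].max().round(1))
for r in ctrl.mark_of('lever_tip','wrist')[:2]: print(tochest(np.array(r['position']))*1000,r['confidence'])
E
```

```text
tcp [ 55.3   0.3 142.7] gap 0.09499019895871501 F [-0.4 -1.4 -0. ]
-1 336 y [-53.1 -25.7 -20.1] x 43.7 66.0 zmin 166.2
1 272 y [20.1 45.6 49.8] x 43.5 65.7 zmin 162.0
Fx chest -0.746353788063793
bar n 617 x [47.5 58.3] ztop 179.5
keeper x [42.8 54.5]
lid edge [7.1 7.2 7.2 7.2 7.2 7.2 7.2 7.2]
lid edge [6.8 6.8 6.8 6.9 6.9 6.9 6.9 7. ]
bar x [54.1 61.6] ztop 171.7
lever z 185 8 -28.2 -25.1
lever z 190 55 -28.5 -28.1
lever z 195 64 -28.8 -28.4
lever z 200 85 -29.0 -28.7
lever z 205 32 -29.0 -28.9
lever z 235 1 -28.2 -28.2
lever z 240 639 -37.5 -28.1
lever z 245 2715 -37.2 -28.3
[[-30.0085093    4.89789443 245.7       ]] 0.88
```

View pics/w15.png

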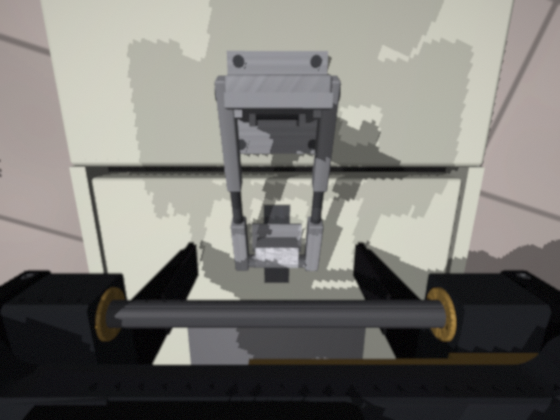

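Emit:
send_rows(
  plan="-1 0 0 -0.01 0; -1 0 0 -0.03 0; -1 0 0 -0.055 0; -1 0 0 -0.055 0; 1 0.03 0.001 0 0; 1 0.031 0 0 0; 1 0 0 0 0; 1 0 0 0 0",
)

```text
time_s: 14.12
tool_pos: [0.5928, 0.0256, 0.2933]
ee_rot: [-3.141, 0.001, -2.838]
force: [-0.2, -0.1, 0.4]
finger_gap: 0.0604
```

Emit:
send_rows(
  plan="1 0 0 0 0; 1 0 0 0 0; 1 0 0 0 0; 1 0 0 0 0; 1 0 0 0 0; 1 0 0 0 0; 1 0 0 0 0",
)

```text
time_s: 15.0
tool_pos: [0.5922, 0.0255, 0.2928]
ee_rot: [3.142, 0.0, -2.838]
force: [-0.1, -0.7, -0.5]
finger_gap: 0.0002
```

```bash
python3 - <<'E'
from h import *
snap('wrist','w16.png'); s=ctrl.observe(); t=tochest(np.array(s['tool_pos']))[0]*1000; print(t,s['finger_gap'])
P=tochest(cloud('w16.png'))*1000
m=(abs(P[:,0]-t[0])<18)&(abs(P[:,1])<30)&(P[:,2]>t[2]+15)&(P[:,2]<t[2]+45); Q=P[m]
for z in range(300,345,5):
    q=Q[(Q[:,2]>=z)&(Q[:,2]<z+5)]
    if len(q): print(z,len(q),q.min(0).round(1),q.max(0).round(1))
L=P[(P[:,2]>240)&(P[:,2]<255)&(abs(P[:,1])<25)&(P[:,0]<0)&(P[:,0]>-60)]; print('lever top',L.min(0),L.max(0))
t=P[(abs(P[:,1])<18)&(P[:,0]>54)&(P[:,0]<70)&(P[:,2]>164)&(P[:,2]<173)]; print('bar',t.min(0),t.max(0))
E
```

```text
[ -5.68069869   1.24621044 292.77174143] 0.0006977155461642682
315 32 [-17.1  -5.1 316.9] [-14.8   3.8 319.8]
320 54 [-17.3  -5.  320.1] [-14.9   3.8 324.8]
325 79 [-17.4  -7.7 325. ] [-14.8   6.4 329.9]
330 101 [-17.4  -8.1 330.1] [-14.7   6.8 334.9]
335 65 [-17.5  -8.4 335. ] [-15.1   7.1 337.8]
lever top [-37.69713151 -15.53394217 241.94758321] [-28.89500417  13.5673424  247.89457758]
bar [ 54.04081547 -17.07133006 167.9321726 ] [ 60.84805707  17.89667925 171.95735331]
```

View pics/w16.png

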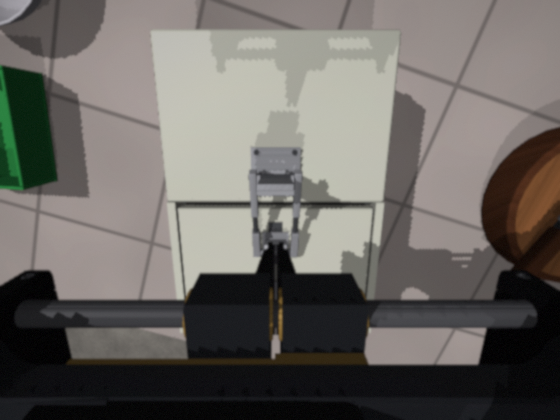

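The closed fingers are at (275,250), in line with the lever (275,185), and the bar is still under the nose. Next: down, then push the lever over along its arc.

Emit:
send_rows(
  plan="1 0 0 0.03 0; 1 0 0 0.03 0; 1 0 0 0.021 0; 1 0 0 0 0; 1 0.004 0 0 0; 1 0.004 0 0 0; 1 0 0 0 0",
)

```text
time_s: 15.92
tool_pos: [0.5845, 0.023, 0.2125]
ee_rot: [-3.141, 0.001, -2.838]
force: [0.4, 0.4, 0.3]
finger_gap: 0.0003
```

```bash
cat >> h.py <<'E'
def lev(fn):
    snap('wrist',fn); s=ctrl.observe(); t=tochest(np.array(s['tool_pos']))[0]*1000; F=np.array(s['force']); print('t',s['time_s'],'tcp',t.round(1),'F',F.round(1))
    P=tochest(cloud(fn))*1000
    L=P[(P[:,2]>175)&(P[:,2]<255)&(abs(P[:,1])<14)&(P[:,0]<-25)&(P[:,0]>-110)&(P[:,0]<t[0]-12)]
    if len(L): i=np.argmin(L[:,0]); print('lever xmin',L[i].round(1),'top',L[:,2].max().round(1))
    b=P[(abs(P[:,1])<18)&(P[:,0]>50)&(P[:,0]<70)&(P[:,2]>163)&(P[:,2]<174)]; print('bar',b.min(0).round(1),b.max(0).round(1))
    k=P[(abs(P[:,1])<10)&(P[:,2]>176)&(P[:,2]<182)&(P[:,0]>36)&(P[:,0]<60)]
    if len(k): print('keeper x',np.percentile(k[:,0],[2,98]).round(1))
    for y0,y1 in ((60,85),(-85,-60)):
        q=P[(P[:,1]>y0)&(P[:,1]<y1)&(P[:,0]>4)&(P[:,0]<25)&(P[:,2]>157)&(P[:,2]<164)]
        if len(q): print('lid edge',np.sort(q[:,0])[[0,5,10]].round(1))
E
python3 - <<'E'
from h import *
lev('w17.png')
E
```

```text
t 15.975 tcp [-13.7   1.2 212.4] F [ 0.5 -0.6 -0.1]
lever xmin [-39.   10.5 206. ] top 250.9Traceback (most recent call last):
  File "<stdin>", line 2, in <module>
  File "h.py", line 61, in lev
    b=P[(abs(P[:,1])<18)&(P[:,0]>50)&(P[:,0]<70)&(P[:,2]>163)&(P[:,2]<174)]; print('bar',b.min(0).round(1),b.max(0).round(1))
                                                                                         ~~~~~^^^
    return umr_minimum(a, axis, None, out, keepdims, initial, where)
ValueError: zero-size array to reduction operation minimum which has no identity
```

Emit:
send_rows(
  plan="1 0.004 0 0 0; 1 0.004 0 0 0; 1 0.004 0 0.0005 0; 1 0.004 0 0.001 0; 1 0.004 0 0.001 0; 1 0 0 0 0",
)

```text
time_s: 16.73
tool_pos: [0.5652, 0.017, 0.2093]
ee_rot: [3.142, -0.0, -2.838]
force: [1.2, 0.1, 2.1]
finger_gap: 0.0005
```

```bash
sed -i "s/; print('bar',b.min/\n    if len(b): print('bar',b.min/" h.py; python3 - <<'E'
from h import *
lev('w18.png'); snap('scene','s18.png')
a=cv2.imread('pics/s18.png')[130:270,200:360]; cv2.imwrite('pics/s18c.png',cv2.resize(a,None,fx=4.5,fy=4))
E
```

```text
t 16.775 tcp [-33.9   1.2 209.2] F [0.6 0.6 0.4]
lever xmin [-54.    3.5 242.9] top 246.4
lid edge [4.5 5.1 5.2]
lid edge [4.5 4.8 4.9]
```

View pics/w18.png

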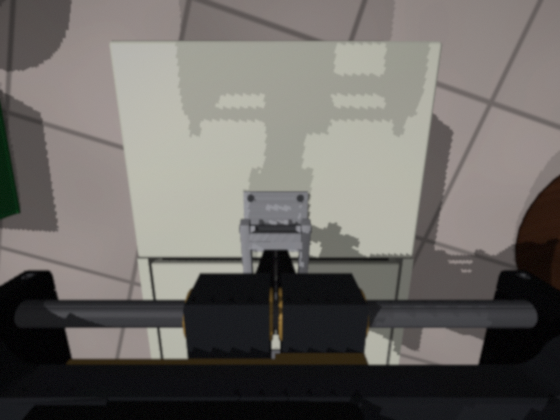

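View pics/s18c.png

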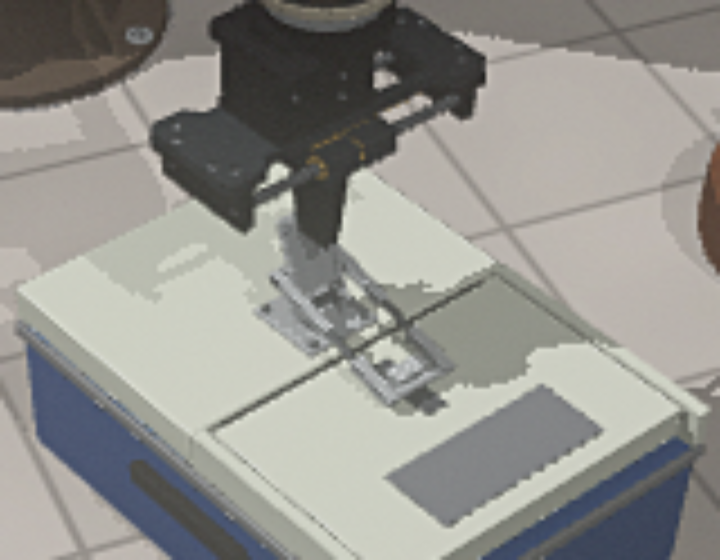

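The scene crop shows the loop hooked round the keeper at (400,370), and the lid edge has moved in about 2 mm. Continuing along the arc.

Emit:
send_rows(
  plan="1 0.004 0 0.001 0; 1 0.004 0 0.001 0; 1 0.0035 0 0.001 0; 1 0.0045 0 0.0025 0; 1 0.0045 0 0.0027 0; 1 0.0044 0 0.0028 0; 1 0 0 0 0",
)

```text
time_s: 17.7
tool_pos: [0.5416, 0.0096, 0.1982]
ee_rot: [-3.142, 0.0, -2.838]
force: [4.0, 0.6, -0.4]
finger_gap: 0.0006
```

```bash
python3 - <<'E'
from h import *
lev('w19.png'); snap('scene','s19.png')
a=cv2.imread('pics/s19.png')[130:270,200:360]; cv2.imwrite('pics/s19c.png',cv2.resize(a,None,fx=4.5,fy=4))
E
```

```text
t 17.75 tcp [-58.7   1.2 198.2] F [4.1 2.3 0.6]
lever xmin [-79.5 -10.2 225.7] top 232.5
keeper x [39.5 51.6]
lid edge [4.  4.3 4.8]
lid edge [4.  4.5 4.8]
```

View pics/s19c.png

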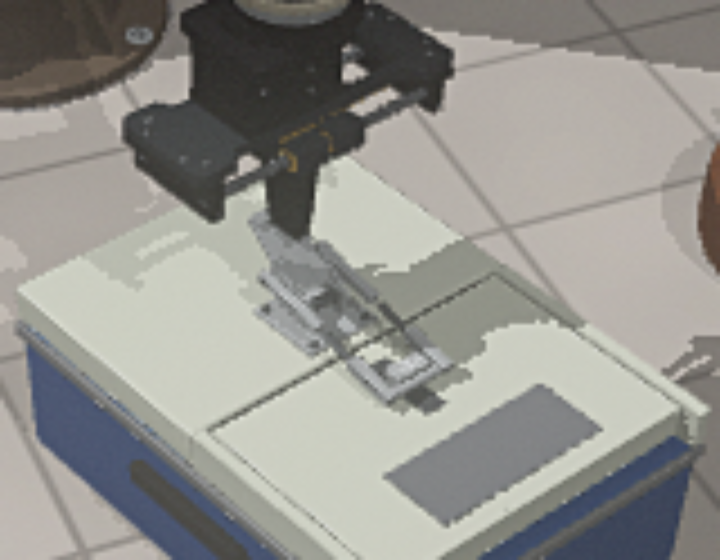

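Emit:
send_rows(
  plan="1 0.0043 0 0.0032 0; 1 0.004 0 0.0036 0; 1 0.0037 0 0.0038 0; 1 0.0036 0 0.0042 0; 1 0.0033 0 0.0047 0; 1 0 0 0 0",
)

```text
time_s: 18.55
tool_pos: [0.5228, 0.0039, 0.1782]
ee_rot: [3.141, -0.002, -2.838]
force: [0.2, 0.6, -0.5]
finger_gap: 0.0005
```

```bash
python3 - <<'E'
from h import *
lev('w20.png'); snap('scene','s20.png')
a=cv2.imread('pics/s20.png')[130:270,200:360]; cv2.imwrite('pics/s20c.png',cv2.resize(a,None,fx=4.5,fy=4))
E
```

```text
t 18.6 tcp [-78.3   1.4 178.3] F [-0.8 -0.  -0.2]
lever xmin [-94.5  10.6 200.1] top 207.3
lid edge [4.  4.6 4.9]
lid edge [4.  4.3 4.6]
```

View pics/s20c.png

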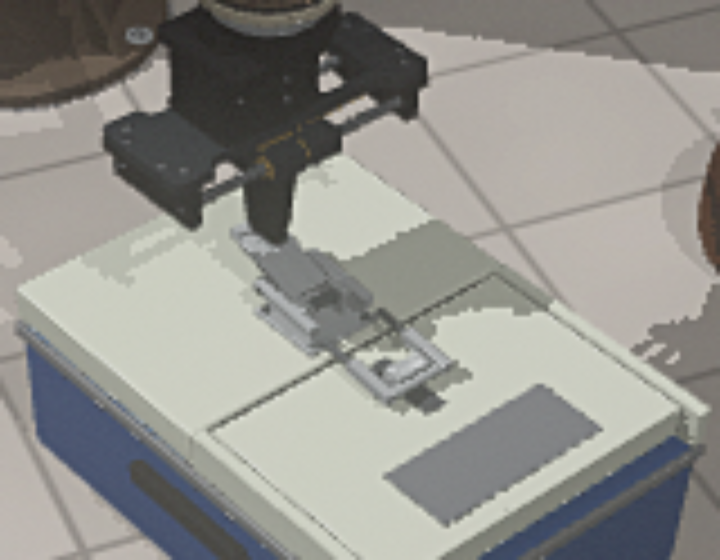

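Emit:
send_rows(
  plan="1 0.0025 0 0.005 0; 1 0.0025 0 0.005 0; 1 0.0015 0 0.004 0; 1 0.001 0 0.003 0; 1 0 0 0.001 0; 1 0 0 0 0",
)

```text
time_s: 19.4
tool_pos: [0.5165, 0.0018, 0.1607]
ee_rot: [3.141, -0.0, -2.838]
force: [0.1, -0.8, -0.0]
finger_gap: 0.0004
```

```bash
python3 - <<'E'
from h import *
lev('w21.png')
E
```

```text
t 19.45 tcp [-84.9   1.3 160.8] F [-0.2  0.6  0.1]
lever xmin [-98.8   9.9 183.1] top 236.8
lid edge [4.  4.1 4.1]
lid edge [4.  4.1 4.2]
```

Emit:
send_rows(
  plan="1 0 0 0.001 0; 1 0 0 0.001 0; 1 0 0 0.001 0; 1 0 0 0 0",
)

```text
time_s: 19.95
tool_pos: [0.5165, 0.0018, 0.1576]
ee_rot: [3.141, -0.0, -2.838]
force: [-0.0, 0.3, -0.3]
finger_gap: 0.0003
```

Emit:
send_rows(
  plan="1 0 0 0.001 0; 1 0 0 0 0",
)

```text
time_s: 20.2
tool_pos: [0.5165, 0.0018, 0.1567]
ee_rot: [3.141, -0.0, -2.838]
force: [-0.1, 0.2, -0.1]
finger_gap: 0.0006
```

Emit:
send_rows(
  plan="1 0 0 0.001 0; 1 0 0 0 0",
)

```text
time_s: 20.45
tool_pos: [0.5166, 0.0018, 0.1558]
ee_rot: [3.142, 0.0, -2.838]
force: [-0.4, 0.1, 0.5]
finger_gap: 0.0004
```

Emit:
send_rows(
  plan="1 0 0 0.001 0; 1 0 0 0 0",
)

```text
time_s: 20.7
tool_pos: [0.5166, 0.0018, 0.1555]
ee_rot: [-3.141, 0.001, -2.838]
force: [-2.8, 0.0, 9.9]
finger_gap: 0.0005
```

Emit:
send_rows(
  plan="1 0 0 0.001 0; 1 0 0 0 0",
)

```text
time_s: 20.95
tool_pos: [0.5167, 0.0018, 0.1552]
ee_rot: [-3.141, 0.001, -2.838]
force: [-6.1, 0.0, 19.4]
finger_gap: 0.0002
```

```bash
python3 - <<'E'
from h import *
lev('w22.png')
P=tochest(cloud('w22.png'))*1000
L=P[(P[:,2]>168)&(P[:,2]<195)&(abs(P[:,1])<14)]
for x in range(-105,-55,3):
    q=L[(L[:,0]>=x)&(L[:,0]<x+3)]
    if len(q): print(x,len(q),np.percentile(q[:,2],[5,50,95]).round(1))
E
```

```text
t 21.0 tcp [-84.9   1.2 155.2] F [-5.9 -0.  18.2]
lever xmin [-98.9  -3.3 182.9] top 218.3
lid edge [4.  4.1 4.1]
lid edge [4.  4.1 4.2]
-99 383 [178.  181.8 192.1]
-96 289 [181.1 182.6 194. ]
-93 60 [178.4 179.3 182.1]
-90 83 [177.9 179.1 180.1]
-87 72 [178.2 179.  180. ]
-84 53 [177.8 179.1 179.7]
-81 43 [177.9 178.9 180.4]
-78 21 [177.8 179.  180.1]
-75 1 [177.8 177.8 177.8]
```

View pics/w22.png

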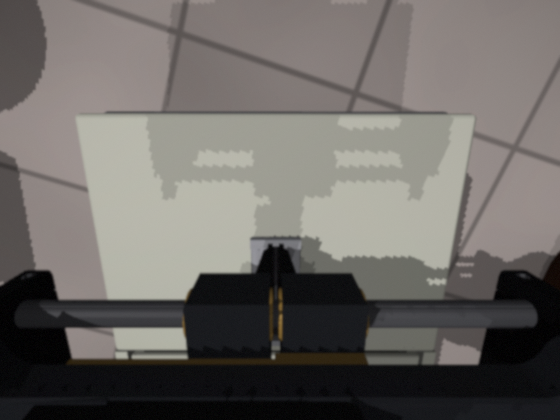

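The plate reads flat at z≈179 and the fingers press on a hard stop at 18 N, so the lever is home. I'll lift off and check.

Emit:
send_rows(
  plan="1 0 0 -0.003 0; 1 0 0 -0.02 0; 1 0 0 -0.05 0; 1 0 0 -0.05 0; 1 0 0 -0.05 0; 1 0 0 -0.04 0; 1 0 0 0 0; 1 0 0 0 0",
)

```text
time_s: 22.0
tool_pos: [0.5162, 0.0018, 0.3657]
ee_rot: [3.141, -0.001, -2.838]
force: [0.2, -0.6, -0.3]
finger_gap: 0.0004
```

```bash
python3 - <<'E'
from h import *
lev('w23.png'); snap('scene','s23.png')
P=tochest(cloud('w23.png'))*1000
L=P[(P[:,2]>168)&(P[:,2]<195)&(abs(P[:,1])<14)]
for x in range(-105,-20,6):
    q=L[(L[:,0]>=x)&(L[:,0]<x+6)]
    if len(q): print(x,len(q),np.percentile(q[:,2],[5,50,95]).round(1))
a=cv2.imread('pics/w23.png')[120:420,130:430]; cv2.imwrite('pics/w23c.png',cv2.resize(a,None,fx=2,fy=2))
a=cv2.imread('pics/s23.png')[130:270,200:360]; cv2.imwrite('pics/s23c.png',cv2.resize(a,None,fx=4.5,fy=4))
for r in ctrl.mark_of('lever_tip','scene')[:1]: print(tochest(np.array(r['position']))*1000)
E
```

```text
t 22.05 tcp [-85.4   1.4 365.4] F [-0.5  0.2 -0.2]
lever xmin [-98.4  -2.2 183.8] top 183.8
lid edge [4.1 4.3 4.5]
lid edge [4.1 4.4 4.7]
-99 111 [181.4 182.4 183.5]
-93 91 [178.3 179.7 180.9]
-87 98 [178.4 179.7 180.9]
-81 100 [178.5 179.4 180.6]
-75 107 [178.3 179.7 180.7]
-69 90 [178.1 179.4 180.6]
-63 108 [178.6 179.5 180.6]
-57 91 [178.2 179.6 181.1]
-51 97 [178.4 179.7 181.2]
-45 71 [178.4 179.7 181.5]
-39 55 [170.7 178.7 183.8]
-33 96 [179.5 181.6 183.7]
-27 16 [178.8 183.1 184.3]
[[-99.16003489   5.60958831 178.5       ]]
```

View pics/w23c.png

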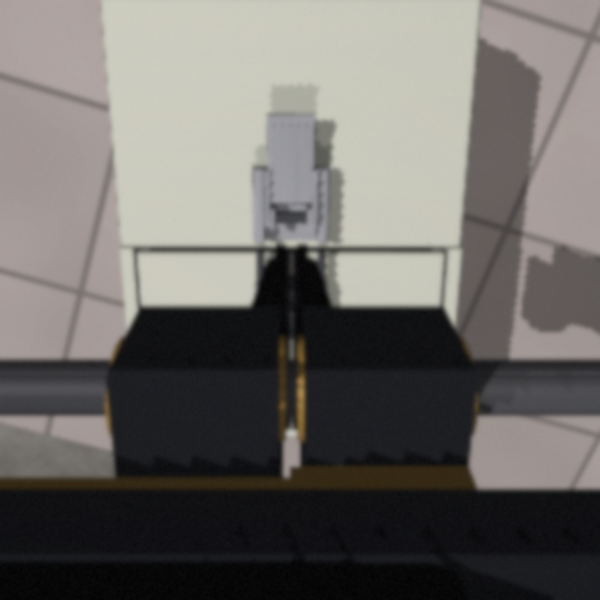

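View pics/s23c.png

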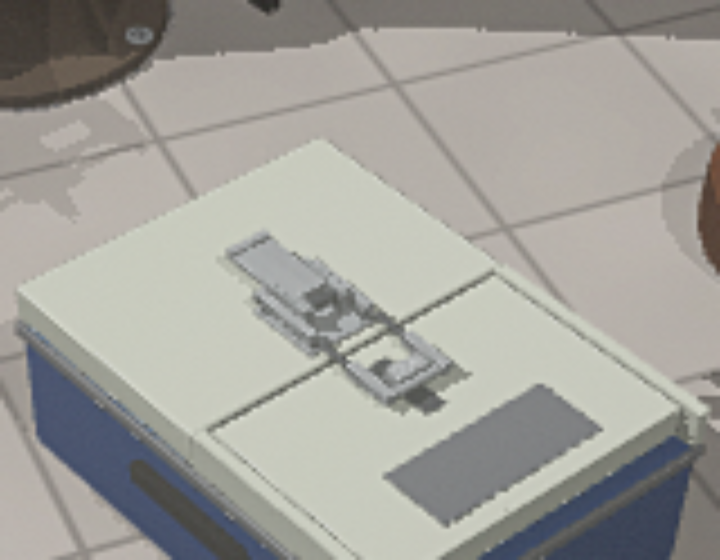

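The lever lies flat (179.6 mm all along), the loop is still round the keeper, the lid edge has drawn in from about 7 to 4.2 mm, and the robot is clear. Handing in.

```bash
python3 -c "
from plant import ctrl
print(ctrl.close_job())"
```

```text
the job is handed in; nothing more can be done
None
```

The cool box is latched and the job is handed in at about 22 s of the 64 s allowed. It reported no verdict.

**What I did**
- **Seating the bar:** I pinched the loop's arms, swung the bar over the keeper's nose and lowered it. I drew it back in 0.5 mm steps (0.3 mm for the last) until the tool stalled and the force along the chest rose from about 3 to 7 N. The lid edge had not moved, so I let go.
- **Closing the lever:** I pushed the lever along its arc with the closed fingers, past the toggle, down to its stop. The final press was about 19 N, and then I backed off.

**Last checks**
- **Lever:** it lies flat, with the plate top at 179.6 mm along its length against a nominal 180.
- **Loop:** the scene view shows it still around the keeper.
- **Lid:** its near edge moved from about 7 to 4.2 mm in my fitted chest frame, against a nominal 3.5 mm when tight. The keeper moved in by 3 mm. The 0.7 mm difference is within my frame's error of about 1 mm.
- **Robot:** it was clear of everything at hand-in, with about zero force. I did not re-check the other items on the counter, but the arm never went near them.

**What disagreed**
- **Fingertip height:** both cameras put the real fingertips about 35 mm higher than the tool position and `tcp_to_tips` imply. My first pinch therefore closed in the air above the bar without touching it. I used the camera-measured offset after that. Contact at the lever's stop fits that offset to within about 1 mm.
- **Jaw centre:** on the first, open-jaw check it also measured about 2 mm toward −y, so I corrected for that.

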